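# Take down the sill stack and set each thing on its place

## Robot

A 6-joint arm with a two-finger parallel gripper is mounted at the origin on the work surface. World frame = base frame: x ahead of the robot, y to its left, z up, the work surface at z = 0. Lengths are in m, angles in rad, forces in N, time in s.
With the tool pointing down it reaches from about 0.35 to 1 m from the base axis. Payload 7.1 kg.
Tool frame: the origin (TCP) lies on the front face of the gripper's body, between the roots of the fingers; the fingertips stand 73 mm ahead of it and the grasp point (between the pads) lies 54 mm ahead of it; z points along the fingers, y is the line along which they close (so a half turn about z gives the same grasp; the last joint's range is limited). The gripper opens to 85 mm and grips with 20 to 120 N. Pads are 22 mm wide; open, the fingers measure 114 mm over their backs; the gripper's body (76 mm by 85 mm) begins 54 mm behind the grasp point. The pads swing forward as they close: fully open they stand 13 mm farther back than shut.
Start: joints at [1.1, 0.423, 1.63, -0, 1.089, -0.019], TCP at [0.273, 0.562, 0.304] pointing down, gripper open.
Joint ranges: [-3, 3], [-0.9, 2.11], [0.09, 2.58], [-1.31, 4.45], [0.11, 2.69], [-2.54, 2.54]. Speed limits (rad/s): [2.39, 2.39, 3.01, 3.14, 3.14, 3.14].

## Interface

Orientations are given as a unit quaternion [x, y, z, w].
In Python, from plant import ctrl gives the robot as it stands. Calls block until the motion is done:
- ctrl.reach(position, orientation): joint-space move of the TCP to a pose.
- ctrl.servo_line(position, orientation=None, vel=0.15, f_stop=None): straight line of the TCP; orientation=None keeps the orientation; vel is the mean speed in m/s. With f_stop (N) it stops when the force on the tool has changed by that much, and returns True; else False.
- ctrl.set_joints(angles): joint-space move.
- ctrl.open() and ctrl.clamp(newtons=None): open the fingers fully, or close them until they stop; newtons is the grip in N (None keeps the last).
- ctrl.hold(seconds).
- ctrl.inverse_kinematics(position, orientation): joint angles nearest the present ones, or None.
- ctrl.capture(name): name is "scene" or "top" or "wrist"; returns a dict with "image" (480x640x3 uint8, red, green, blue), "depth" (480x640 float32, m along the optical axis (not along the pixel's ray), 0 where there is no reading), "camera_matrix" (3x3 intrinsics, pixels), "k1" (the pictures are not rectified: a ray, as slopes to the right and down, at radius r is drawn at 1 + k1 r^2 times it, then the intrinsics apply), "rvec" (rotation vector, rad) and "tvec" (3), from world to camera coordinates, as OpenCV has them. Camera axes: x right, y down, z forward; pixel columns grow to the right and rows downward; lengths in m; the calibration is good to about 2 mm. A picture is of the moment at which its call begins.
A pose or a line that the arm cannot do raises ctrl.PlanningError and nothing moves.
- ctrl.close_job(): hands the job in; it is judged then, once.
Readings, each from a call of its own:
- ctrl.current_time(): time.
- ctrl.current_joints(): joint angles.
- ctrl.current_dq(): joint speeds.
- ctrl.current_tau(): joint torques, N m.
- ctrl.current_eef_pos(): TCP position.
- ctrl.current_tcp_rot(): TCP orientation.
- ctrl.current_ft_force(): force on the tool from outside, world axes, zero at the start.
- ctrl.current_ft_torque(): the same for the moment, N m.
- ctrl.current_grip_width(): finger opening in m.
- ctrl.current_grip_force(): force on a finger pad.
Only numpy, scipy, OpenCV 4.12 (cv2) and the standard library are available. Lean on these libraries where they do the work, as an engineer would, in place of code of your own. Each camera call takes 0.05 s, during which the arm holds its last target. There are 200 camera calls.

## Task

Someone piled the small things on the window sill into one tower: take it apart from the top down, one thing at a time, and stand each upright and let go in the middle of its own place: the steel salt shaker on the small white tile, the square bamboo box on the bamboo tray, the round orange pill box on the square cork mat, and last the glass jar on the round cork mat. What has been set down must stay put on its place, and the green drinking glass and the potted succulent must be left where they stand.

Things in the scene. Friction and masses are not known exactly. Their poses are not given: they have to be found in the camera images.
- shaker_mid (a point): Steel salt shaker, a plain upright cylinder 26 mm in diameter and 40 mm tall, narrowing in the top 8 mm; top of the tower at the start. Point at its centre, 20 mm above its underside; z up along its axis.
- caddy_mid (a point): Little square bamboo box with its lid on, 36 x 36 mm and 32 mm tall, sides along its x and y axes; second from the top at the start. Point at its centre, 16 mm above its underside.
- pillbox_mid (a point): Round flat orange pill box with a dark selector window on its lid, 56 mm in diameter and 28 mm tall; third from the top at the start. Point at its centre, 14 mm above its underside; z up along its axis.
- jar_mid (a point): Glass jar with a flat bamboo lid of the same width, 66 mm in diameter and 62 mm tall with the lid (the lid does not come off); bottom of the tower, standing on the sill. Point at its centre, 31 mm above its underside; z up along its axis.
- tile_top (a point): Small square white ceramic tile, 54 x 54 mm, 8 mm thick, fixed on the sill. Point at the centre of its upper face.
- tray_top (a point): Bamboo tray, 150 x 120 mm outside (longer along its x axis), fixed on the sill; floor 6 mm thick, lip all round 5 mm wide rising 6 mm above the floor. Point at the centre of the upper face of its floor.
- cork_square_top (a point): Square cork mat, 84 x 84 mm, 6 mm thick, fixed on the sill. Point at the centre of its upper face.
- cork_round_top (a point): Round cork mat, 94 mm in diameter, 6 mm thick, fixed on the sill. Point at the centre of its upper face.
- tumbler: Bystander: open green drinking glass, 64 mm in diameter at the rim and 80 mm tall, loose. Origin at the centre of its underside.
- succulent: Bystander: small succulent in a round terracotta pot, 62 mm in diameter, about 80 mm tall with its leaves, loose. Origin at the centre of its underside.
Things that resemble listed ones, but are neither listed nor needed, are in the scene too. What is shaped like the part that bears caddy_mid but red, turquoise or yellow is not meant.

How it is judged:
On the way, in this order (a step that is already met when the one before it is completed fails the run):
1. the salt shaker stands in the middle of the white tile, let go (horizontal distance between shaker_mid and tile_top below 0.015 m and z of shaker_mid in the frame of tile_top between 0.016 and 0.024 m and angle between shaker_mid's own z axis and vertical below 0.1 rad and contact force between the fingers and shaker below 0.05 N and linear speed of shaker below 0.02 m/s), for 0.2 s.
2. the little bamboo box stands in the middle of the tray, let go (horizontal distance between caddy_mid and tray_top below 0.015 m and z of caddy_mid in the frame of tray_top between 0.012 and 0.02 m and angle between caddy_mid's own z axis and vertical below 0.1 rad and contact force between the fingers and caddy below 0.05 N and linear speed of caddy below 0.02 m/s), for 0.2 s.
3. the pill box stands in the middle of the square cork mat, let go (horizontal distance between pillbox_mid and cork_square_top below 0.015 m and z of pillbox_mid in the frame of cork_square_top between 0.01 and 0.018 m and angle between pillbox_mid's own z axis and vertical below 0.1 rad and contact force between the fingers and pillbox below 0.05 N and linear speed of pillbox below 0.02 m/s), for 0.2 s.
4. the jar stands in the middle of the round cork mat, let go (horizontal distance between jar_mid and cork_round_top below 0.015 m and z of jar_mid in the frame of cork_round_top between 0.027 and 0.035 m and angle between jar_mid's own z axis and vertical below 0.1 rad and contact force between the fingers and jar below 0.05 N and linear speed of jar below 0.02 m/s), for 0.2 s.
At the end, for the whole second after the job is handed in: Shaker on the tile, bamboo box on the tray floor, pill box on the square cork mat, jar on the round cork mat: each within 15 mm of the middle of its place, resting on it (height within 4 mm), upright within 0.1 rad, below 0.02 m/s, touched by no finger (all of step 1 and all of step 2 and all of step 3 and all of step 4).
It fails at once if the green drinking glass is moved by more than 20 mm or tipped (distance of tumbler from where it was at the start of the episode above 0.02 m or angle between tumbler's own z axis and vertical above 0.3 rad).
It fails at once if the potted succulent is moved by more than 20 mm or tipped (distance of succulent from where it was at the start of the episode above 0.02 m or angle between succulent's own z axis and vertical above 0.3 rad).
It also fails if it takes over 131 s, if anything falls off the work surface, if the arm or the gripper's body presses on something with over 40 N, if the wrist force passes 120 N, or if a joint passes its speed limit or range.

## Working session

There is one attempt and no reset: what is moved stays moved. The work goes in short steps, each a Python script; the robot and the scene stay as the last script left them, time stands still between calls to the robot, and variables do not carry over. Pictures are saved under pics/ and viewed, at most 14 in all, crops included, and the job is handed in when it is done.

```bash
mkdir -p pics
cat > h.py <<'E'
import numpy as np, cv2, pickle
def snap(c,name,fn):
    d=c.capture(name); pickle.dump(d,open(f'pics/{fn}.pkl','wb')); cv2.imwrite(f'pics/{fn}.png',d['image'][:,:,::-1]); return d
def rays(d,px):
    K=np.array(d['camera_matrix'],float); px=np.asarray(px,float).reshape(-1,2)
    n=cv2.undistortPoints(px.reshape(-1,1,2),K,np.array([float(d['k1']),0,0,0])).reshape(-1,2)
    R=cv2.Rodrigues(np.array(d['rvec'],float))[0]; t=np.array(d['tvec'],float).ravel()
    return -R.T@t, np.c_[n,np.ones(len(n))]@R
def onz(d,px,z):
    o,r=rays(d,px); return o+r*((z-o[2])/r[:,2])[:,None]
def cloud(d):
    v,u=np.mgrid[0:480,0:640]; o,r=rays(d,np.c_[u.ravel(),v.ravel()])
    return (o+r*d['depth'].reshape(-1,1)).reshape(480,640,3)
E
python3 - <<'E'
from plant import ctrl
from h import *
for n in('scene','top'):
    d=snap(ctrl,n,n+'0'); print(n,rays(d,[[320,240]]),d['k1'])
E
```

```text
scene (array([1.32321857, 0.30801893, 0.73274486]), array([[-0.76443052, -0.24096905, -0.59834135]])) -0.09787384978024344
top (array([0.42972775, 0.04259609, 0.9587669 ]), array([[ 0.12615588, -0.02435152, -0.99187564]])) -0.014619493576308087
```

View pics/scene0.png

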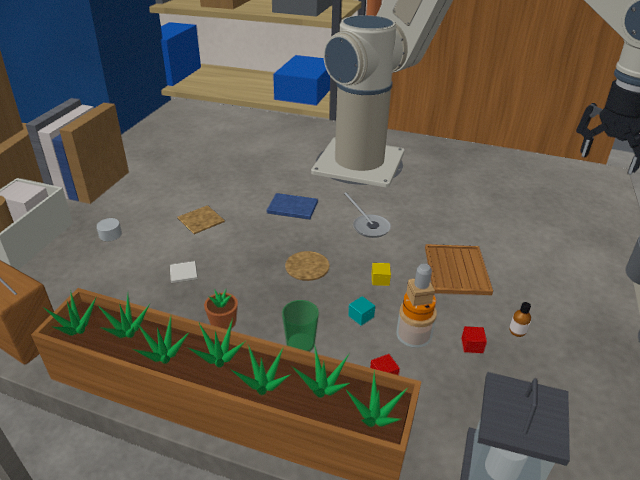

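View pics/top0.png

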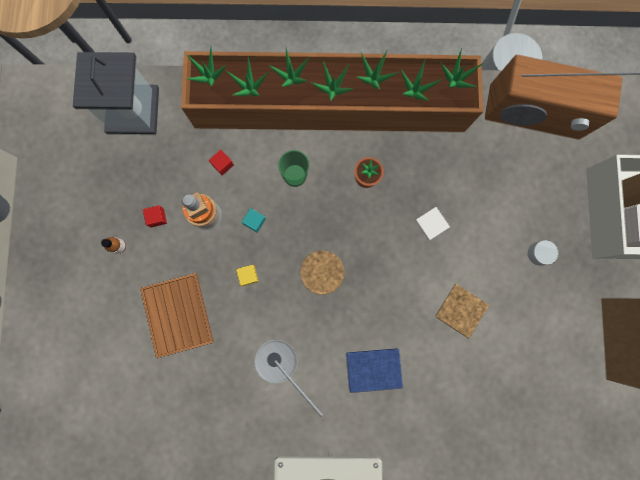

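Scene view: the tower is at (418,310), with the shaker at (423,275). Top view: shaker (192,202), box and orange pill box (200,210), tile (433,223), tray (177,315), round cork (322,272), square cork (462,310), glass (294,168), succulent (369,172).

Lookalikes in the top view:
- Shaker: grey cylinder (545,252) and brown bottle (112,244).
- Box: red (221,162) and (155,216), turquoise (254,220) and yellow (247,275) cubes.
- Mat: blue cloth (375,370).

I choose the items in the tower and will check that with one close crop.

```bash
cat > m.py <<'E'
from h import *
d=pickle.load(open('pics/top0.pkl','rb')); P=cloud(d); I=d['image']; hsv=cv2.cvtColor(I,cv2.COLOR_RGB2HSV)
H,S,V=[hsv[...,i].astype(int) for i in range(3)]
def place(n,c,r,mask,z):
    m=np.zeros((480,640),np.uint8); m[c[1]-r:c[1]+r,c[0]-r:c[0]+r]=1
    m=cv2.morphologyEx((m&mask).astype(np.uint8),cv2.MORPH_CLOSE,np.ones((5,5)))
    k=max(cv2.findContours(m,0,1)[0],key=cv2.contourArea)
    w=onz(d,k.reshape(-1,2),z)[:,:2]; q=cv2.minAreaRect((w*1000).astype(np.float32))
    print(n,np.round(q[0],1),np.round(q[1],1),round(q[2],1),'depth z',np.round(np.median(P[...,2][m>0]),4))
place('tile',(433,223),28,(V>190)&(S<40),.008)
place('tray',(177,315),55,(S>70),.012)
place('csq',(462,310),38,(S>70),.006)
place('crd',(322,272),38,(S>70),.006)
place('tumbler',(294,168),28,(S>70),.08)
place('pot',(369,172),28,(S>70),.05)
# tower layers by depth
b=P[170:250,150:240].reshape(-1,3)
for n,lo,hi in(('sh',.155,.168),('box',.116,.127),('pill',.085,.095),('jar',.055,.067)):
    w=b[(b[:,2]>lo)&(b[:,2]<hi)]
    if len(w)>4: print(n,len(w),np.round(w.mean(0)*1000,1),cv2.minAreaRect((w[:,:2]*1000).astype(np.float32)))
a=I[170:250,150:240,::-1]; s=pickle.load(open('pics/scene0.pkl','rb'))['image'][255:350,375:465,::-1]
cv2.imwrite('pics/crop.png',np.hstack([cv2.resize(a,(400,400)),cv2.resize(s,(380,400))]))
E
python3 m.py
```

```text
tile [ 591. -223.] [51.8 51.9] 33.5 depth z 0.0086
tray [389.9 317.6] [150.1 122.5] 16.0 depth z 0.0065
csq [ 404.9 -281.7] [83.8 83.5] 57.2 depth z 0.0063
crd [482.7  15.4] [91.5 91.7] 45.4 depth z 0.0064
tumbler [688.3  75.8] [72.6 58.6] 0.8 depth z 0.0398
pot [689.6 -79.6] [64.3 60.8] 0.8 depth z 0.0494
sh 143 [600.9 262.5 160.3] ((601.6902465820312, 262.9630126953125), (23.001588821411133, 23.24138832092285), 69.0105972290039)
box 178 [598.5 256.6 122.1] ((602.5240478515625, 262.88787841796875), (36.670654296875, 36.699302673339844), 30.12233543395996)
pill 199 [594.7 257.7  90.3] ((598.3452758789062, 261.3839416503906), (44.11954116821289, 54.8333625793457), 36.52971649169922)
jar 172 [593.8 252.1  62.1] ((598.44677734375, 259.35040283203125), (51.09121322631836, 64.5487289428711), 49.88956832885742)
```

View pics/crop.png

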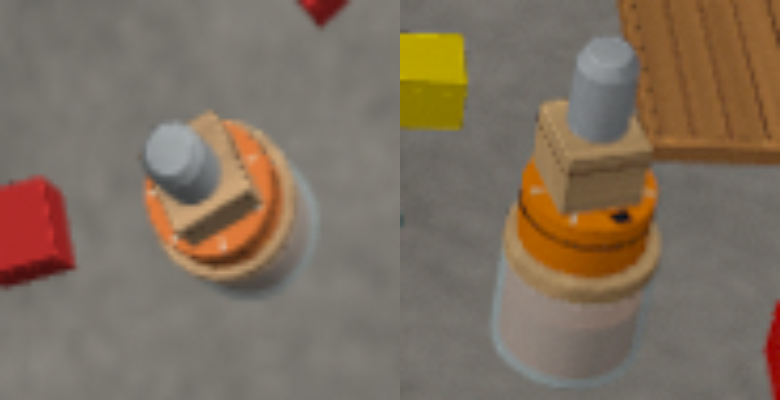

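The crop confirms the tower: steel shaker at crop (180,155), on the bamboo box, the orange pill box and the bamboo-lidded jar. The cubes stand well clear. I'll go above it and take one wrist look.

```bash
cat >> h.py <<'E'
from scipy.spatial.transform import Rotation as Rn
def quat(phi):
    y=np.array([np.cos(phi),np.sin(phi),0]); z=np.array([0,0,-1.]); x=np.cross(y,z)
    return Rn.from_matrix(np.c_[x,y,z]).as_quat()
def best(c,p,phi):
    o=[]
    for f in(phi,phi+np.pi):
        q=c.inverse_kinematics(list(p),quat(f).tolist())
        if q is not None:o.append((abs(q[5]),f))
    return min(o)[1]
def layers(d,c,L,r=.06):
    P=cloud(d).reshape(-1,3); P=P[(d['depth'].ravel()>0)&(np.hypot(P[:,0]-c[0],P[:,1]-c[1])<r)]
    for n,z in L:
        w=P[abs(P[:,2]-z)<.005]
        if len(w)>20:
            q=cv2.minAreaRect((w[:,:2]*1000).astype(np.float32))
            print(n,len(w),'z',round(np.median(w[:,2])*1000,1),'rect',np.round(q[0],1),np.round(q[1],1),round(q[2],1),'circ',np.round(cv2.minEnclosingCircle((w[:,:2]*1000).astype(np.float32))[0],1))
E
python3 - <<'E'
from plant import ctrl
from h import *
p=[.56,.26,.40]; f=best(ctrl,p,np.radians(30)); print(np.degrees(f))
ctrl.reach(p,quat(f).tolist())
d=snap(ctrl,'wrist','w0'); print(rays(d,[[320,240]]),ctrl.current_joints(),ctrl.current_time())
layers(d,(.6,.26),(('sh',.162),('box',.122),('pill',.09),('jar',.062)))
E
```

```text
29.999999999999996
(array([0.52564022, 0.32185295, 0.47043058]), array([[ 0.14689809, -0.24070475, -0.95948288]])) [ 4.17174198e-01  3.21063800e-01  1.55299377e+00  2.54107878e-04
  1.26829181e+00 -1.08153162e-01] 1.725
sh 513 z 161.8 rect [603.6 264.4] [23.  23.4] 82.3 circ [603.5 264.7]
box 591 z 122.8 rect [604.4 263.9] [36.2 36.4] 30.5 circ [604.1 264. ]
pill 706 z 90.9 rect [601.2 269.4] [55.1 45.8] 36.7 circ [604.3 265.8]
jar 459 z 62.8 rect [598.3 272.6] [65.3 47. ] 45.5 circ [604.9 266.4]
```

View pics/w0.png

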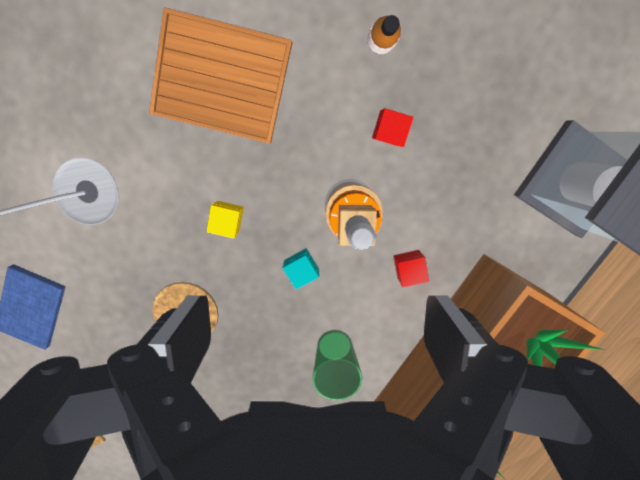

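Wrist view: the tower stands upright at (358,215), shaker top at (362,238). Nothing is in the way of the fingers closing at 30°. Both cameras agree within 2 mm, so I'll take the shaker.

```bash
cat >> h.py <<'E'
def move(c,src,zb,hg,phi,dst,zs,phid,grip,zc,rel=.0):
    """grasp hg above underside (underside at zb), carry with TCP at zc, put on support height zs"""
    zt=zb+hg+.054
    f=best(c,[*src,zt],phi); g=best(c,[*dst,zs+hg+.054],phid)
    c.servo_line([*src,max(zt+.06,.2)],quat(f).tolist(),vel=.3)
    c.servo_line([*src,zt],vel=.12); c.clamp(grip); w=c.current_grip_width()
    c.servo_line([*src,zt+.03],vel=.08); c.servo_line([*src,zc],vel=.2)
    print('held',w,c.current_grip_width(),c.current_grip_force())
    c.servo_line([*dst,zc],quat(g).tolist(),vel=.25)
    pz=zs+hg+.054
    c.servo_line([*dst,pz+.012],vel=.2)
    s=c.servo_line([*dst,pz-.003],vel=.03,f_stop=3)
    print('down',s,c.current_eef_pos()[2]-pz,c.current_grip_width(),c.current_time())
def release(c):
    c.open(); c.hold(.3); p=list(c.current_eef_pos()); p[2]=p[2]+.13; c.servo_line(p,vel=.2)
E
python3 - <<'E'
from plant import ctrl
from h import *
move(ctrl,(.6033,.2637),.122,.0225,np.radians(30),(.592,-.222),.008,np.radians(30),25,.32)
snap(ctrl,'scene','s1')
d=ctrl.capture('wrist')
cv2.imwrite('pics/w1.png',np.hstack([cv2.resize(d['image'],(400,300)),cv2.resize(pickle.load(open('pics/s1.pkl','rb'))['image'][200:350,100:300],(400,300))])[:,:,::-1])
E
```

```text
held 0.025115217890145217 0.02509299693160425 24.64227508578915
down True 0.00022367745338688905 0.025110426339583044 8.5167
```

View pics/w1.png

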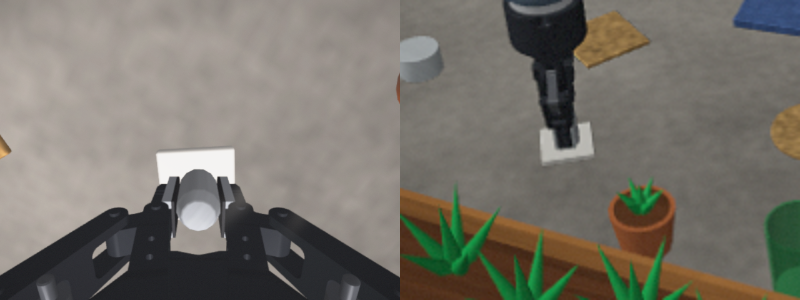

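The shaker is standing on the tile, held at left-half pixel (198,205), and the fingers are clear of the pot at (640,225). I'll release and measure from above, then look at the tower again on the way back.

Run:
```python
from plant import ctrl
from h import *
release(ctrl)
p=list(ctrl.current_eef_pos()); p[2]=.30; p[0]-=.04; ctrl.servo_line(p,vel=.3)
d=snap(ctrl,'wrist','w2'); layers(d,(.592,-.222),(('tile',.0085),('sh',.048)),.045)
ctrl.servo_line([.56,.26,.36],quat(best(ctrl,[.56,.26,.36],np.radians(30))).tolist(),vel=.35)
d=snap(ctrl,'wrist','w3')
layers(d,(.603,.264),(('box',.122),('pill',.09),('jar',.062)))
layers(d,(.39,.318),(('traylip',.012),('floor',.006)),.1)
print(ctrl.current_time())
```

```text
tile 1964 z 8.8 rect [ 594.9 -220.9] [75.7 54.1] 33.4 circ [ 595.4 -220.7]
sh 472 z 47.8 rect [ 592.3 -221.7] [23.3 23.1] 63.9 circ [ 592.  -221.4]
box 1635 z 122.9 rect [604.  264.3] [36.  35.8] 29.5 circ [604. 264.]
pill 868 z 90.8 rect [601.2 269.5] [55.5 45.5] 36.9 circ [604.3 265.6]
jar 558 z 62.7 rect [598.4 272.5] [65.1 47.3] 46.9 circ [605.1 266.4]
traylip 8421 z 7.8 rect [391.7 319.6] [151.  120.8] 16.2 circ [392.3 320. ]
floor 17665 z 6.6 rect [396.6 306. ] [199.3 170.9] 28.9 circ [390. 318.]
12.4333
```

Run:
```python
from plant import ctrl
from h import *
move(ctrl,(.6035,.264),.090,.022,np.radians(29.7),(.391,.3187),.006,np.radians(16),25,.27)
release(ctrl)
p=list(ctrl.current_eef_pos()); p[2]=.30; p[0]-=.04; ctrl.servo_line(p,vel=.3)
d=snap(ctrl,'wrist','w4'); layers(d,(.391,.319),(('box',.038),),.045)
ctrl.servo_line([.56,.26,.32],quat(best(ctrl,[.56,.26,.32],np.radians(45))).tolist(),vel=.35)
d=snap(ctrl,'wrist','w5')
layers(d,(.603,.264),(('pill',.09),('jar',.062)))
print(ctrl.current_time())
a=pickle.load(open('pics/w4.pkl','rb'))['image']
cv2.imwrite('pics/v5.png',np.hstack([cv2.resize(a,(400,300)),cv2.resize(d['image'],(400,300))])[:,:,::-1])
```

```text
held 0.03566328483505829 0.03547844332326047 25.09439080953598
down True 0.00020145771778223853 0.03593582081962621 17.7417
box 1464 z 38.9 rect [391.8 318.9] [36.2 36.3] 15.8 circ [391.6 318.9]
pill 3156 z 90.9 rect [604.4 266. ] [54.4 55.8] 45.3 circ [604.5 265.8]
jar 692 z 62.8 rect [595.6 271.5] [65.5 43.7] 61.7 circ [605.  266.5]
20.8083
```

View pics/v5.png

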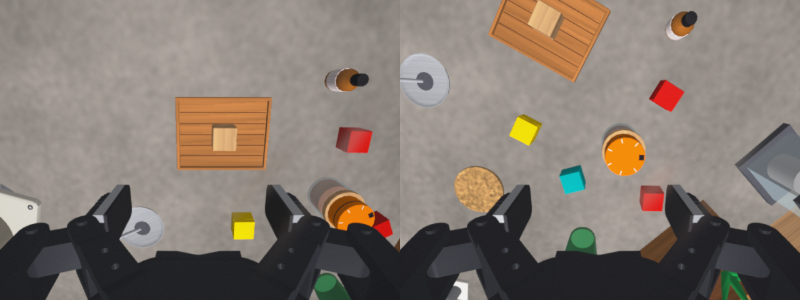

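The box sits in the middle of the tray (left half, (224,138)). The pill box is still on the jar (right half, (625,155)). Pill box next.

Run:
```python
from plant import ctrl
from h import *
move(ctrl,(.604,.2655),.062,.0185,np.radians(45),(.406,-.281),.006,np.radians(-33),30,.25)
release(ctrl)
p=list(ctrl.current_eef_pos()); p[2]=.30; p[0]-=.04; ctrl.servo_line(p,vel=.3)
d=snap(ctrl,'wrist','w6'); layers(d,(.406,-.281),(('pill',.034),),.045); layers(d,(.406,-.281),(('cork',.006),),.062)
ctrl.servo_line([.56,.26,.32],quat(best(ctrl,[.56,.26,.32],np.radians(45))).tolist(),vel=.35)
d=snap(ctrl,'wrist','w7')
layers(d,(.603,.264),(('jar',.062),)); layers(d,(.483,.015),(('crd',.006),),.055)
print(ctrl.current_time())
a=pickle.load(open('pics/w6.pkl','rb'))['image']
cv2.imwrite('pics/v7.png',np.hstack([cv2.resize(a,(400,300)),cv2.resize(d['image'],(400,300))])[:,:,::-1])
```

```text
held 0.05478221068318274 0.054904823501771165 31.975075006484985
down True 0.0007218925111153046 0.05503370370996174 27.425
pill 2828 z 34.9 rect [ 407.5 -280.5] [55.5 54.7] 57.3 circ [ 407.1 -280.3]
cork 6197 z 6.3 rect [ 406.3 -281.3] [123.5 123. ] 55.8 circ [ 406. -281.]
jar 3701 z 62.9 rect [605.2 266.4] [65.2 65.1] 2.1 circ [605.3 266.1]
crd 5180 z 7.1 rect [477.6  15. ] [109.7  98. ] 88.9 circ [482.9  15. ]
31.3167
```

View pics/v7.png

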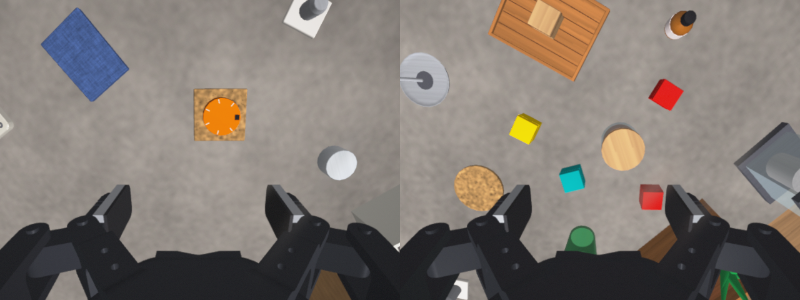

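The pill box is centred on its cork mat (left half, (221,117)). The jar is alone (right half, (623,150)), with the turquoise cube at (572,180), so I'll close at about 32° to keep clear of the cubes.

Run:
```python
from plant import ctrl
from h import *
move(ctrl,(.6045,.2658),0,.035,np.radians(32),(.4832,.0155),.006,np.radians(32),45,.25)
release(ctrl)
p=list(ctrl.current_eef_pos()); p[2]=.34; p[0]-=.04; ctrl.servo_line(p,vel=.3)
d=snap(ctrl,'wrist','w8'); layers(d,(.483,.015),(('jar',.068),),.05); layers(d,(.483,.015),(('crd',.006),),.055)
ctrl.servo_line([.36,.0,.45],vel=.3)
s=snap(ctrl,'scene','s9'); t=snap(ctrl,'top','t9'); print(ctrl.current_time())
for n,c in(('tile',(.592,-.222)),('tray',(.391,.319)),('csq',(.406,-.281)),('crd',(.483,.015))): layers(t,c,((n+'-obj',dict(tile=.048,tray=.038,csq=.034,crd=.068)[n]),),.04)
cv2.imwrite('pics/v9.png',np.hstack([cv2.resize(s['image'],(400,300)),cv2.resize(t['image'],(400,300))])[:,:,::-1])
```

```text
held 0.06543604087983348 0.06514648942786354 50.90904325246811
down True 0.0008323460035346009 0.06502965724221792 37.1833
jar 3484 z 68.9 rect [483.8  16. ] [64.6 65.5] 34.8 circ [484.   15.8]
crd 2335 z 6.4 rect [479.   17.5] [109.8 100. ] 56.6 circ [483.  15.]
39.9417
tile-obj 95 z 47.2 rect [ 590.8 -220.2] [21.7 20.4] 2.8 circ [ 590.5 -220.2]
tray-obj 327 z 38.1 rect [390.1 317.5] [35.9 36.7] 15.8 circ [389.9 317.2]
csq-obj 597 z 34.4 rect [ 406.2 -279.9] [54.2 55.7] 42.7 circ [ 405.  -279.9]
crd-obj 849 z 68.4 rect [483.4  14.2] [64.  63.7] 0.8 circ [482.5  14.9]
```

View pics/v9.png

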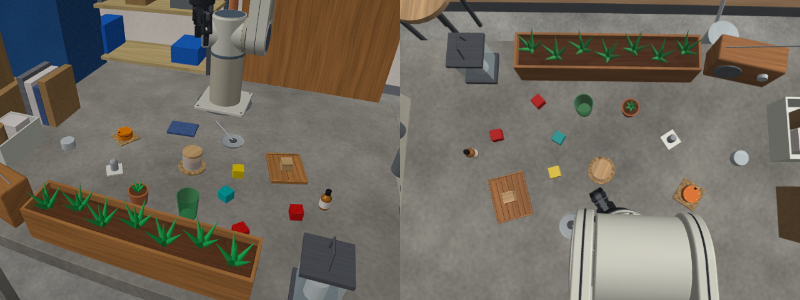

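All four stand centred in the top view on the right: shaker (671,139), box (508,197), pill box (691,194) and jar (601,169). The glass (584,105) and the succulent (630,107) are where they were.

```bash
python3 -c "
from plant import ctrl
print(ctrl.close_job())"
```

```text
the job is handed in; nothing more can be done
None
```

The job is handed in at about 40 s of the 131 s allowed: the shaker, bamboo box, pill box and jar each stand upright and released within about 3 mm of the middle of their places, and the glass and succulent were not touched; the hand-in call returned no verdict.

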